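Clamp a slide box on the bench shaker

ROBOT

A 6-joint arm with a two-finger parallel gripper is mounted at the origin on a cart in front of the work surface, level with it; the furniture and walls round the work are solid. World frame = base frame: x ahead of the robot, y to its left, z up, the work surface at z = 0. Lengths are in m, angles in rad, forces in N, time in s.
With the tool pointing down it reaches from about 0.3 to 0.775 m from the base axis. Payload 14.6 kg.
Tool frame: the origin (TCP) lies between the finger pads; the fingertips stand 22 mm ahead of it and the grasp point (between the pads) lies 3 mm ahead of it; z points along the fingers, y is the line along which they close (so a half turn about z gives the same grasp; the last joint's range is limited). The gripper opens to 85 mm and grips with 20 to 120 N. Pads are 22 mm wide; open, the fingers measure 114 mm over their backs; the gripper's body (76 mm by 85 mm) begins 54 mm behind the grasp point. The pads swing forward as they close: fully open they stand 13 mm farther back than shut.
Start: joints at [1.048, 0.3, 1.521, -0, 1.321, -0.067], TCP at [0.242, 0.494, 0.253] pointing down, gripper open.
Joint ranges: [-3.03, 3.03], [-0.79, 2.21], [0.23, 2.52], [-1.04, 4.18], [0, 3.07], [-2.55, 2.55]. Speed limits (rad/s): [2.22, 2.22, 2.57, 3.14, 3.14, 3.14].

INTERFACE

Orientations are given as a unit quaternion [w, x, y, z].
In Python, from cell import arm, grab_frame, workorder gives the robot as it stands. The module is installed in compiled form; this text tells all that it offers.
- The arm moves only by the shell command python3 -m inch 'ROWS' [FORCE]. ROWS is JSON, a list of rows, each a list of 5 numbers: the opening, from 0 (shut) to 1 (fully open), then the shift along the tool's x, y, z in mm, then the turn about the tool's z in degrees. In form: [[grip, x, y, z, turn], ...]. A call has 1 to 12 rows; each row is the pose to reach, as a shift and turn from the pose commanded when the call began, along the tool's axes at that moment; what a row does not reach only later rows make up. A row lasts 1/12 s, in which the tool goes at most 41.7 mm and 7.16 degrees, less where a joint would pass 70% of its speed; a pose out of reach is approached as far as the arm can. A call with a gripper value outside its range is refused whole. The fingers move at their own pace and stop on an object; FORCE is the grip in N (left out, the last holds). Time passes only in rows, so rows that repeat a pose let the fingers close. It gives the time, the measured TCP pose, the force, the opening and the grip force at its end, in the units of the state.
- arm.observe(): the state, without advancing time (a new reading comes with each control period).
- grab_frame(name): name is "scene" or "top" or "wrist"; returns a dict with "image" (480x640x3 uint8, blue, green, red), "intrinsics" (3x3 intrinsics, pixels), "k1" (the pictures are not rectified: a ray, as slopes to the right and down, at radius r is drawn at 1 + k1 r^2 times it, then the intrinsics apply), "cam_to_world" (4x4, takes a point from camera to world coordinates). Camera axes: x right, y down, z forward; pixel columns grow to the right and rows downward; lengths in m; the calibration is good to about 2 mm. A picture is of the moment at which its call begins. There is no depth.
- workorder.finish_job(): hands the job in; it is judged then, once.
The state is a dict: "clock": time; "joint_positions": joint angles; "joint_vel": joint speeds; "effort": joint torques, N m; "ee_pos": TCP position; "orientation": TCP orientation; "force": force on the tool from outside, world axes, zero at the start; "wrist_torque": the same for the moment, N m; "opening": finger opening in m; "grasp_force": force on a finger pad.
Only numpy, scipy, OpenCV 4.12 (cv2) and the standard library are available. Lean on these libraries where they do the work, as an engineer would, in place of code of your own. Each camera call takes 0.05 s, during which the arm holds its last target. There are 200 camera calls.

TASK

Make the slide box fast on the bench shaker: without gripping or lifting anything, first push the box along its lane until it is fully home against the two end stops, then push the lever of the toggle clamp outward and down past its dead point until it snaps into lock and the rubber pad presses on the box. Leave the other things on the bench where they are.

Things in the scene. Friction and masses are not known exactly. Their poses are not given: they have to be found in the camera images.
- shaker: low white bench shaker, fixed. Origin on the bench under the lane's centre line; x along the lane, away from the robot, to the end stops; y left, to the clamp; z up. Aluminium platform: x -85 to +95, y -98 to +158 mm, top at z = 45 mm. Lane between two rails 12 mm high, inner faces y = +-79.8 mm, open at the front. The clamp's foot and cheeks fill x 23 to 67, y 92 to 144 mm, up to z = 115 mm
- lane_end (a point): point on the platform's top midway between the two end stops, level with their faces (where the box's far face must come): x = +70.5, y = 0, z = 45 mm in the shaker's frame. The stops are 22 mm high, 30 mm wide, centred 50 mm either side of it
- slide_box: flat dark green slide box lying in the lane, long side across it; 87 mm along its x (the lane), 156 mm along y, 33 mm high, 0.17 to 0.35 kg. Origin at its underside; near face at x = -42 mm, far face at +45 mm in its frame, so home its origin is at x = +25 mm in the shaker's frame. It starts 37 to 60 mm short. Pushed on its near face within 25 mm of the middle it slides freely
- clamp_lever (a joint): angle of the hand lever, rad: 0 open, leaning outward (shaker's +y), 65 degrees above level; grows as it is pushed outward and down about the shaker's x; dead point 0.9; locked 1.2, at its stop, 4 degrees below level. A spring resists up to the dead point (about 10 N at the grip), throws it open if let go before, and snaps it into lock beyond. The hold-down arm follows it
- lever_pivot (a point): pivot pin of the lever and of the hold-down arm, 108 mm above the bench, at x = +45 mm, y = +118 mm in the shaker's frame
- lever_grip (a point): centre of the lever's black round grip, 18 mm thick, 90 mm from the pivot; moves with the lever. The grip runs from 51 to 116 mm from the pivot, its round ends included; the steel lever below it is 7 mm thick and 16 mm wide
- clamp_pad: black rubber pad, 20 mm across, on the hold-down arm, 62 mm from the pivot toward the lane; origin at the centre of its pressing face. Open, it hangs about 64 mm above the height of the box's top at x = +45, y = +57 mm in the shaker's frame; locked, it presses on the top of a box that is home with a few newtons (sprung up to 8 mm)
- timer: small white bench timer lying flat, 68 x 62 x 19 mm, loose beside the shaker; origin at its underside
- bottle_small: small white reagent bottle with a red cap, 34 mm across, 62 mm high, standing loose beside the shaker; origin at its underside
- tip_box: pipette-tip box with clear lid, 76 x 118 x 68 mm, loose, left of the shaker; origin at its underside

How it is judged:
By the outcome, as a careful person would: the job done as asked, in the order asked, and still so for the second after the job is handed in, with the robot touching nothing.
It also fails if it takes over 51 s, if anything falls off the work surface, if the arm or the gripper's body presses on something with over 40 N, if the wrist force passes 120 N, or if a joint passes its speed limit or range.

## Working session

There is one attempt and no reset: what is moved stays moved. The work goes in short steps, Python scripts to look and compute and a shell command to move; the robot and the scene stay as the last step left them, time stands still between calls to the robot, and variables do not carry over. Pictures are saved under pics/ and viewed, at most 10 in all, crops included, and the job is handed in when it is done.

```bash
mkdir -p pics
python3 - <<'E'
from cell import arm, grab_frame
import cv2,numpy as np,pickle
s=arm.observe(); print(s)
for n in ("scene","top"):
    f=grab_frame(n); cv2.imwrite(f"pics/{n}0.png",f["image"]); pickle.dump(f,open(f"{n}0.pkl","wb"))
    print(n,f["intrinsics"],f["k1"],np.round(f["cam_to_world"],3))
E
```

```text
{'clock': 0.0, 'joint_positions': array([ 1.04836284e+00,  3.00472634e-01,  1.52160584e+00, -1.15461156e-05,
        1.32068398e+00, -6.66005810e-02]), 'joint_vel': array([-1.10856582e-03, -8.40107136e-05,  8.65140442e-04, -1.09564684e-03,
        7.27851609e-04,  5.42137333e-04]), 'effort': array([-4.95579479e-04, -5.43503273e+01, -3.61789405e+01, -1.11827085e-04,
        3.99248034e-03,  6.86911520e-06]), 'ee_pos': array([0.24201401, 0.49365401, 0.25270998]), 'orientation': array([-1.64431940e-04,  2.25946915e-01,  9.74139440e-01, -5.61340008e-04]), 'force': array([-0.38872848,  0.68317312,  0.33141249]), 'wrist_torque': array([0.03093737, 0.0109704 , 0.01580081]), 'grasp_force': 0.0, 'opening': 0.08558880145699725}
scene [[521.53266324   0.         327.73048627]
 [  0.         521.53266324 238.76430202]
 [  0.           0.           1.        ]] -0.1328064080400161 [[-0.899 -0.229  0.373  0.088]
 [-0.437  0.429 -0.791  1.091]
 [ 0.021 -0.874 -0.486  0.745]
 [ 0.     0.     0.     1.   ]]
top [[537.06589376   0.         326.39069968]
 [  0.         537.06589376 231.83103551]
 [  0.           0.           1.        ]] -0.016337068180194137 [[ 0.017 -0.992  0.128  0.397]
 [-1.    -0.018 -0.005  0.103]
 [ 0.008 -0.128 -0.992  1.396]
 [ 0.     0.     0.     1.   ]]
```

View pics/top0.png

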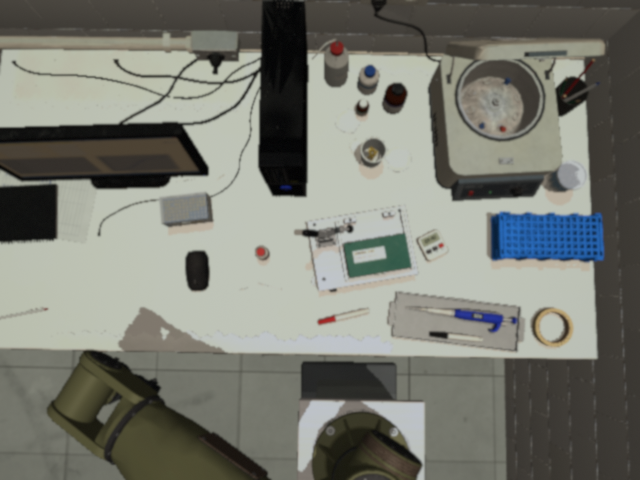

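View pics/scene0.png

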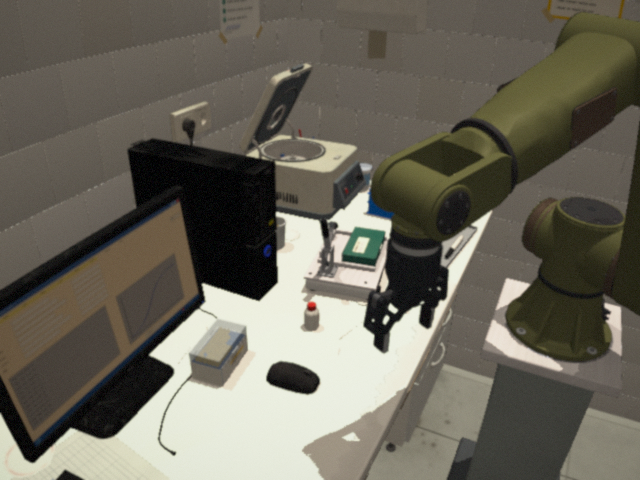

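The top view shows the shaker at about (360,248), turned slightly, with the green box at (377,256). The lever is at (305,232), the bottle at (262,253), the timer at (432,244) and the tip box at (187,209). I'll enlarge it and measure.

```bash
cat > h.py <<'E'
import cv2,numpy as np
def ray(f,uv):
    K=np.array(f["intrinsics"]);k=f["k1"];T=np.array(f["cam_to_world"])
    p=cv2.undistortPoints(np.array([[uv]],float),K,np.array([k,0,0,0,0.]))[0,0]
    return T[:3,3],T[:3,:3]@np.array([p[0],p[1],1])
def onz(f,uv,z):
    o,d=ray(f,uv); return o+d*(z-o[2])/d[2]
def proj(f,P):
    T=np.array(f["cam_to_world"]);c=T[:3,:3].T@(np.array(P)-T[:3,3])
    return cv2.projectPoints(c[None],np.zeros(3),np.zeros(3),np.array(f["intrinsics"]),np.array([f["k1"],0,0,0,0.]))[0].ravel()
def box(f,z=0.078):
    h=cv2.cvtColor(f["image"],cv2.COLOR_BGR2HSV)
    m=cv2.inRange(h,(65,90,30),(95,255,200)); m=cv2.morphologyEx(m,cv2.MORPH_CLOSE,np.ones((5,5)))
    c=max(cv2.findContours(m,0,2)[0],key=cv2.contourArea)
    return c,m
E
python3 - <<'E'
import pickle,cv2,numpy as np
from h import *
f=pickle.load(open("top0.pkl","rb"))
c,m=box(f); P=np.array([onz(f,p[0],0.078)[:2] for p in c],np.float32)
print(cv2.minAreaRect(P)); print(np.round(cv2.boxPoints(cv2.minAreaRect(P)),4))
im=f["image"][195:305,235:465]
cv2.imwrite("pics/topcrop.png",cv2.resize(im,None,fx=3.4,fy=3.4,interpolation=cv2.INTER_CUBIC))
E
```

```text
((0.5111715197563171, -0.02938806265592575), (0.07753346860408783, 0.1479032188653946), 10.526479721069336)
[[ 0.4595  0.0362]
 [ 0.4866 -0.1092]
 [ 0.5628 -0.095 ]
 [ 0.5358  0.0504]]
```

View pics/topcrop.png

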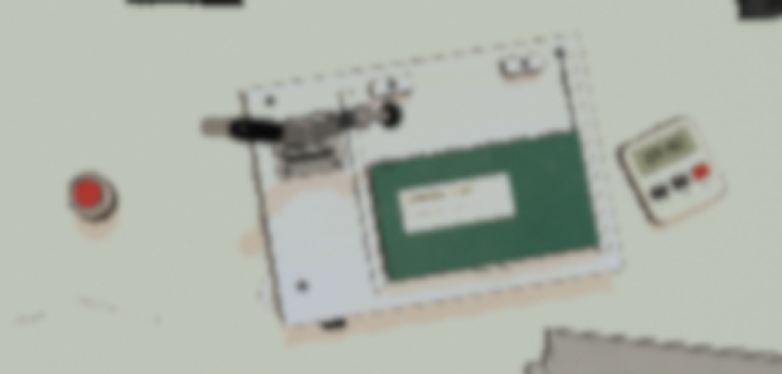

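The crop shows platform corners near (242,92), (577,35), (620,265) and (285,322). The end stops are at (390,85) and (520,65), the pad at (390,113), and the lever runs left to (205,126). The lane is clear.

```bash
cat >> h.py <<'E'
def kabsch(A,B):
    A=np.array(A);B=np.array(B);a=A-A.mean(0);b=B-B.mean(0)
    th=np.arctan2((a[:,0]*b[:,1]-a[:,1]*b[:,0]).sum(),(a*b).sum())
    R=np.array([[np.cos(th),-np.sin(th)],[np.sin(th),np.cos(th)]]); return R,B.mean(0)-R@A.mean(0),th
E
python3 - <<'E'
import pickle,cv2,numpy as np
from h import *
f=pickle.load(open("top0.pkl","rb"))
u=lambda x,y:((x+.5)/3.4-.5+235,(y+.5)/3.4-.5+195)
W=[onz(f,u(*p),.045)[:2] for p in [(242,92),(577,35),(620,265),(285,322)]]
L=np.array([(95,158),(95,-98),(-85,-98),(-85,158)])/1000
R,t,th=kabsch(L,W); print(t,np.degrees(th)); print((W-(L@R.T+t))*1000)
S=lambda p:R.T@(np.array(p)[:2]-t)*1000
print("box c",S((.51117,-.02939)))
for n,p,z in [("stops",(390,85),.067),("stopR",(520,65),.067),("pad",(390,113),.145)]: print(n,S(onz(f,u(*p),z)))
s=pickle.load(open("scene0.pkl","rb"))
for n,p in [("grip",R@[.045,.118+.09*np.cos(np.radians(65))]+t)]: 
    P=[*p,.108+.09*np.sin(np.radians(65))]; print(n,P,proj(f,P),proj(s,P))
P=[*(R@[.0705,0]+t),.045];print(proj(s,P))
np.savez("sh.npz",R=R,t=t,th=th)
E
```

```text
[ 0.53490387 -0.02409007] 10.828735018826976
[[-2.65346516 -0.42068808]
 [-2.79393897  0.14672336]
 [ 1.78704385  2.29412051]
 [ 3.66036028 -2.02015579]]
box c [-24.30696625  -0.74657702]
stops [75.62659349 49.72155964]
stopR [ 74.0287366  -47.50394003]
pad [45.3424215  59.10457801]
grip [np.float64(0.5497875359294424), np.float64(0.13762139536022705), np.float64(0.1895677008332985)] [308.24374773 232.57830881] [323.25943829 225.96490158]
[328.71017616 246.50093074]
```

```bash
python3 -m inch '[[0,-411,-397,0,-37],[0,-411,-397,0,-37],[0,-411,-397,0,-37],[0,-411,-397,0,-37],[0,-411,-397,0,-37],[0,-411,-397,0,-37],[0,-411,-397,0,-37],[0,-411,-397,0,-37],[0,-411,-397,0,-37],[0,-411,-397,0,-37],[0,-411,-397,0,-37],[0,-411,-397,0,-37]]' 20
cat >> h.py <<'E'
def state():
    from cell import arm
    from scipy.spatial.transform import Rotation as Ro
    s=arm.observe(); z=np.load("sh.npz"); q=s["orientation"]
    M=Ro.from_quat([q[1],q[2],q[3],q[0]]).as_matrix(); p=s["ee_pos"]
    print("t",s["clock"],"shaker mm",np.round(z["R"].T@(p[:2]-z["t"])*1000,1),"z",round(p[2]*1000,1),"xyaw-lane",round(np.degrees(np.arctan2(M[1,0],M[0,0])-z["th"]),2),"F",np.round(z["R"].T@s["force"][:2],1),round(s["force"][2],1),"open",s["opening"],"q6",s["joint_positions"][5])
    return s,M,z
def go(x,y,zz):
    s,M,z=state(); w=np.append(z["R"]@(np.array([x,y])/1000)+z["t"],zz/1000)
    print("rows xyz",np.round(M.T@(w-s["ee_pos"])*1000,1))
E
python3 -c "from h import *; go(-98,0,253)"
```

```text
clock: 1.1
ee_pos: [0.4069, 0.0363, 0.2534]
orientation: [0.0, -0.095, 0.995, 0.0]
force: [1.4, 0.3, -0.4]
opening: -0.0
grasp_force: 0.0
t 1.1 shaker mm [-114.3   83.4] z 253.4 xyaw-lane -179.94 F [1.5 0.1] -0.4 open -2.843008007004319e-05 q6 -1.7615424097040786
rows xyz [-16.3 -83.4   0.4]
```

```bash
python3 -m inch '[[0,-16,-42,0,0],[0,-16,-83,0,0],[0,-16,-83,0,0],[0,-16,-83,40,0],[0,-16,-83,80,0],[0,-16,-83,120,0],[0,-16,-83,150,0],[0,-16,-83,170,0],[0,-16,-83,179,0],[0,-16,-83,179,0]]'
python3 - <<'E'
from h import *
from cell import grab_frame
go(-28,0,74)
f=grab_frame("scene"); cv2.imwrite("pics/s1.png",cv2.resize(f["image"][180:330,270:500],None,fx=3.4,fy=3.4))
E
```

```text
clock: 1.93
ee_pos: [0.4374, -0.0398, 0.0728]
orientation: [-0.002, -0.095, 0.995, 0.0]
force: [0.0, -0.2, 0.1]
opening: -0.0001
grasp_force: 0.0
t 1.9333 shaker mm [-98.7   2.9] z 72.8 xyaw-lane -179.94 F [ 0.  -0.2] 0.1 open -0.00011427998227129087 q6 -1.935009910125504
rows xyz [-70.7  -2.9  -1.4]
```

View pics/s1.png

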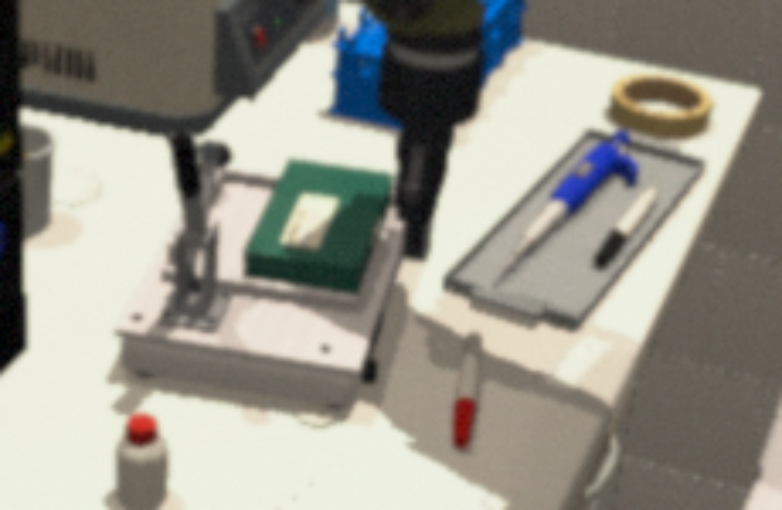

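The crop shows the shut fingers at (415,240), just in front of the middle of the box's near face, with the platform clear. I'll push gently, watching the force.

```bash
python3 -m inch '[[0,-8,-3,0,0],[0,-14,-3,0,0],[0,-19,-3,0,0],[0,-24,-3,0,0],[0,-29,-3,0,0],[0,-34,-3,0,0],[0,-39,-3,0,0],[0,-44,-3,0,0],[0,-49,-3,0,0],[0,-54,-3,0,0],[0,-58,-3,0,0],[0,-61,-3,0,0]]'
python3 -c "from h import *; go(-28,0,74)"
```

```text
clock: 2.98
ee_pos: [0.4992, -0.0314, 0.0743]
orientation: [0.0, -0.095, 0.995, 0.0]
force: [-4.0, -1.3, 2.9]
opening: 0.0001
grasp_force: 2.1
t 2.9833 shaker mm [-36.4  -0.5] z 74.3 xyaw-lane -179.94 F [-4.1 -0.5] 2.9 open 8.573433593077199e-05 q6 -1.8969277640487285
rows xyz [-8.4  0.5  0.3]
```

```bash
python3 -m inch '[[0,-2,0,0,0],[0,-4,0,0,0],[0,-6,0,0,0],[0,-7,0,0,0],[0,-7,0,0,0]]'; python3 -c "from h import *; state()"
python3 -m inch '[[0,-1,0,0,0],[0,-2,0,0,0],[0,-2,0,0,0]]'; python3 -c "from h import *; state()"
```

```text
clock: 3.4
ee_pos: [0.5059, -0.0302, 0.0743]
orientation: [0.0, -0.095, 0.995, -0.0]
force: [0.0, 0.5, -0.4]
opening: 0.0
grasp_force: 0.0
t 3.4 shaker mm [-29.6  -0.5] z 74.3 xyaw-lane -179.94 F [0.1 0.5] -0.4 open 2.944536088613404e-05 q6 -1.8926911470743288
clock: 3.65
ee_pos: [0.5077, -0.0298, 0.0743]
orientation: [-0.0, -0.095, 0.995, 0.0]
force: [-2.8, 0.2, 0.3]
opening: -0.0001
grasp_force: 1.0
t 3.65 shaker mm [-27.8  -0.5] z 74.3 xyaw-lane -179.94 F [-2.7  0.7] 0.3 open -0.00011260736464398588 q6 -1.8914804813884427
```

```bash
for i in 1; do python3 -m inch '[[0,-1,0,0,0],[0,-2,0,0,0],[0,-2,0,0,0]]' | grep -E "ee_pos|force: \["; done; python3 -c "from h import *; state()"
python3 -m inch '[[0,-1,0,0,0],[0,-2,0,0,0],[0,-2,0,0,0]]' >/dev/null; python3 -c "from h import *; state()"
```

```text
ee_pos: [0.5079, -0.0296, 0.0743]
force: [-21.0, -2.9, 15.0]
t 3.9 shaker mm [-27.6  -0.4] z 74.3 xyaw-lane -179.94 F [-21.2   1.1] 15.0 open -0.00011764240062296342 q6 -1.8902070878885435
t 4.15 shaker mm [-27.5  -0.3] z 74.3 xyaw-lane -179.94 F [-39.9   0.6] 29.2 open 0.00023213636224586444 q6 -1.8889365087589338
```

The box is against the stops: the force rises steeply at TCP x = −27.6, where the near face should be at home. I'll back off, rise and check.

```bash
python3 -m inch '[[0,12,0,0,0],[0,30,0,0,0],[0,30,0,-40,0],[0,30,0,-80,0],[0,40,0,-120,0],[0,40,0,-160,0],[0,40,0,-180,0],[0,40,0,-180,0]]' >/dev/null
python3 - <<'E'
from h import *
from cell import grab_frame
go(45,112,253)
f=grab_frame("scene"); cv2.imwrite("pics/s2.png",cv2.resize(f["image"][200:300,290:420],None,fx=6,fy=6,interpolation=cv2.INTER_CUBIC))
z=np.load("sh.npz")
for x,y in [(-17,0),(70,0),(-17,78),(-17,-78),(70,78),(70,-78)]:
    print((x,y),np.round((proj(f,[*(z["R"]@[x/1e3,y/1e3]+z["t"]),.078])-[290,200])*6))
E
```

```text
t 4.8167 shaker mm [-62.5  -1. ] z 259.4 xyaw-lane -179.94 F [ 0.4 -0.6] 0.2 open -0.00010371349572834165 q6 -1.9155083783636249
rows xyz [-107.5  112.9    6.9]
(-17, 0) [427. 243.]
(70, 0) [235. 215.]
(-17, 78) [389. 331.]
(-17, -78) [462. 164.]
(70, 78) [187. 300.]
(70, -78) [278. 138.]
```

View pics/s2.png

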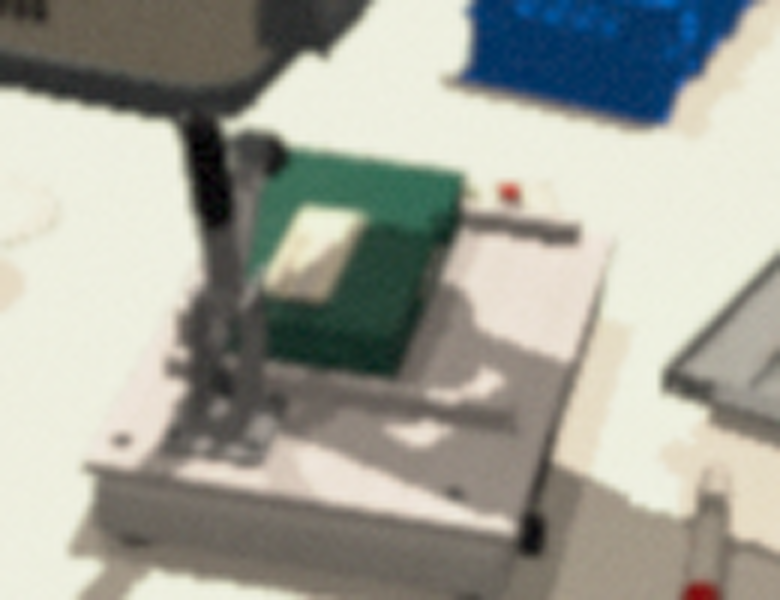

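The box sits home: its near top corners are at about (400,335) and (463,175), close to the predicted (389,331) and (462,164). The lever stands up at (205,170). Next I'll go behind the lever.

```bash
python3 -m inch '[[0,-40,0,0,0],[0,-75,20,0,0],[0,-107,45,0,0],[0,-107,80,0,0],[0,-107,105,0,0],[0,-107,113,10,0],[0,-107,113,30,0],[0,-107,113,45,0],[0,-107,113,48,0],[0,-107,113,48,0]]' >/dev/null
python3 - <<'E'
from h import *
from cell import grab_frame
go(45,131,211)
f=grab_frame("scene"); cv2.imwrite("pics/s3.png",cv2.resize(f["image"][170:290,270:430],None,fx=5,fy=5,interpolation=cv2.INTER_CUBIC))
E
```

```text
t 5.7 shaker mm [ 42.4 112.2] z 204.5 xyaw-lane -179.96 F [-0.8 -0.3] 0.0 open -0.0007209139536345709 q6 -1.6575690048960365
rows xyz [-2.6 18.8 -6.5]
```

View pics/s3.png

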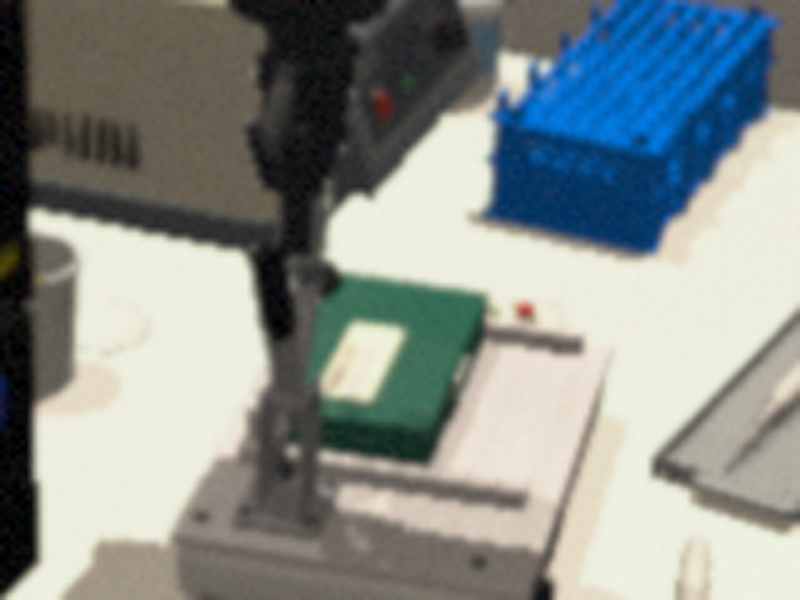

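The fingertips are at about (305,255), between the grip (270,290) and the pad (315,275). I'll creep outward to contact.

```bash
python3 -m inch '[[0,-3,4,0,0],[0,-3,8,0,0],[0,-3,12,0,0],[0,-3,15,0,0],[0,-3,17,0,0],[0,-3,17,0,0]]' >/dev/null; python3 -c "from h import *; state()"
python3 -m inch '[[0,0,2,0,0],[0,0,4,0,0],[0,0,5,0,0],[0,0,5,0,0]]' >/dev/null; python3 -c "from h import *; state()"
```

```text
t 6.25 shaker mm [ 46.  130.1] z 206.5 xyaw-lane -179.91 F [ 0.1 -0. ] -0.2 open -0.00023694552877975454 q6 -1.6265338727338354
t 6.5833 shaker mm [ 46.  134.7] z 206.3 xyaw-lane -179.94 F [ 0.5 -0.7] -0.2 open 7.454686954510203e-06 q6 -1.6178166396903508
```

```bash
python3 -m inch '[[0,0,2,0,0],[0,0,4,0,0],[0,0,4,0,0]]' >/dev/null; python3 -c "from h import *; state()"
python3 -m inch '[[0,0,2,0,0],[0,0,4,0,0],[0,0,4,0,0]]' >/dev/null; python3 -c "from h import *; state()"
```

```text
t 6.8333 shaker mm [ 45.9 137.7] z 206.2 xyaw-lane -179.97 F [ 0.2 -8.9] -0.4 open -0.00020514740475145146 q6 -1.6106313150473677
t 7.0833 shaker mm [ 45.9 141.5] z 206.1 xyaw-lane -179.98 F [-0.3 -8.8] -1.7 open -7.942567487071467e-07 q6 -1.6035719619034474
```

Contact came at y ≈ 137, with about 9 N from the spring. Now I'll follow the lever's arc.

```bash
python3 -m inch '[[0,0,5,2,0],[0,0,10,5,0],[0,0,15,8,0],[0,0,20,11,0],[0,0,24,15,0],[0,0,28,19,0],[0,0,32,23,0],[0,0,36,28,0],[0,0,36,28,0]]' >/dev/null; python3 -c "from h import *; state()"
```

```text
t 7.8333 shaker mm [ 46.1 178.3] z 178.1 xyaw-lane -179.95 F [ 1.2 -5.5] 4.2 open -6.704679649689193e-05 q6 -1.5398243688132645
```

```bash
python3 -m inch '[[0,0,3,5,0],[0,0,6,10,0],[0,0,9,15,0],[0,0,11,20,0],[0,0,12,25,0],[0,0,14,31,0],[0,0,15,36,0],[0,0,15,40,0],[0,0,15,42,0],[0,0,15,42,0]]' >/dev/null; python3 -c "from h import *; state()"
```

```text
t 8.6667 shaker mm [ 45.7 193.5] z 135.7 xyaw-lane -179.94 F [-0.6 -0.5] 0.4 open -0.00015541830725741403 q6 -1.5140995753213768
```

The force has gone, so the lever has snapped past its dead point. I'll retreat up and away and look.

```bash
python3 -m inch '[[0,0,0,-20,0],[0,0,0,-60,0],[0,0,0,-100,0],[0,0,0,-130,0],[0,40,0,-130,0],[0,80,0,-130,0],[0,120,0,-130,0],[0,150,20,-130,0],[0,150,40,-130,0],[0,150,40,-130,0],[0,150,40,-130,0]]' >/dev/null
python3 - <<'E'
from h import *
from cell import grab_frame
state()
z=np.load("sh.npz")
a=grab_frame("scene");b=grab_frame("top")
def P(f,x,y,zz): return np.round(proj(f,[*(z["R"]@[x/1e3,y/1e3]+z["t"]),zz/1e3]))
print("locked grip",P(a,45,207.8,101.7),P(b,45,207.8,101.7),"pad",P(a,45,57,78))
c=np.hstack([cv2.resize(a["image"][190:310,280:410],(390*1,360)),cv2.resize(b["image"][190:310,235:365],(390,360))])
cv2.imwrite("pics/fin.png",c)
E
```

```text
t 9.5833 shaker mm [-104.1  233.8] z 266.9 xyaw-lane -179.85 F [-0.7 -0.3] -0.0 open -1.1444359869566226e-05 q6 -1.4009522808610275
locked grip [317. 270.] [288. 241.] pad [333. 247.]
```

View pics/fin.png

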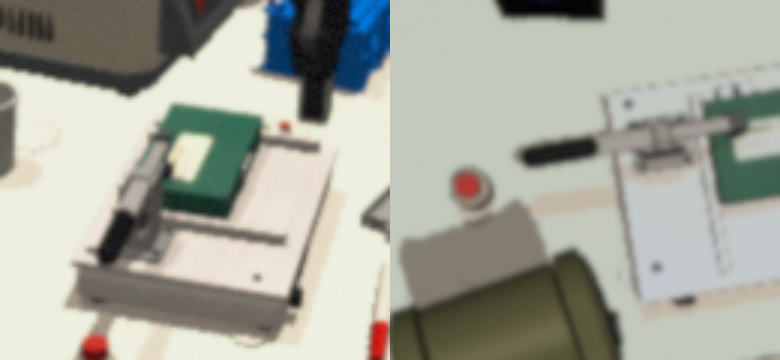

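The lever lies level outward at (115,235), right and (558,152), both matching the predicted locked position. The pad is on the box at (740,123), the box is against its stop, and the bottle hasn't moved.

```bash
python3 -c "from cell import workorder; print(workorder.finish_job())"
```

```text
the job is handed in; nothing more can be done
None
```

The slide box is home against both end stops and the clamp is locked with its pad on the box; I handed the job in at about 10 s on the robot's clock, with the arm clear and no other object touched.

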